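Turn the nursery picture plaque face up against its stand

TASK

The rectangular wooden picture plaque lies face down on the changing table in front of the low wooden picture stand. Turn it over: push it across the table up the sloping front of the stand until it leans there on its edge, then tip it back towards the robot's side so that it ends flat on the table, picture side up, in front of the stand. Do not pick it up high into the air, and leave the round plaque and the tub of cream where they are.

Things in the scene. Friction and masses are not known exactly. Their poses are not given: they have to be found in the camera images.
- plaque_center (a point): Centre (half-way up) of the loose rectangular plaque, a brown board 115 (its x) x 130 (its y) x 12 mm thick (its z), 0.08 to 0.17 kg, too wide to grasp, long edges rounded. Picture on its -z side. Starts face down: +z up, bare back with a small flush steel hanger; its +x edge faces the stand's toe, 5 to 35 mm off, within 8 degrees of parallel. Friction 0.5 to 0.7.
- stand: Fixed pale-wood picture stand, 180 mm wide (y). Origin on table, middle of its toe (front lower edge); x to its back, z up. Front slopes up: 20 mm high at x=24, 40 at x=38, top 66 at x=50; back upright at x=60, free space behind. With its near edge pushed to the toe the plaque leans on the top at about 50 degrees, upper edge 90 mm high and 15 mm behind the back: pull it over from there.
- round_center (a point): Centre (half-way up) of a loose round wooden plaque, 96 mm across, 12 mm thick, already face up. A bystander lying to one side of the work: leave it alone.
- tub_center (a point): Centre (half-way up) of a loose white tub of cream with a lid, 64 mm across and 60 mm high, standing on the table to the other side. A bystander: leave it alone.

How it is judged:
On the way:
1. the plaque leans on the stand, raised to at least 35 degrees (angle between plaque_center's own z axis and vertical between 0.61 and 1.57 rad and contact force between plaque and stand above 0.05 N), for 0.2 s.
At the end, for the whole second after the job is handed in: The rectangular plaque lies at rest, picture side up, flat within 10 degrees and with its centre less than 20 mm above the table, in front of the stand: its centre 30 to 250 mm before the toe and within 100 mm of the stand's middle line (angle between plaque_center's own z axis and vertical above 2.96 rad and height (world z) of plaque_center below 0.02 m and x of plaque_center in the frame of stand between -0.25 and -0.03 m and y of plaque_center in the frame of stand between -0.1 and 0.1 m and linear speed of plaque below 0.02 m/s); the robot touches nothing.
It fails at once if the plaque is lifted high into the air (centre above 120 mm) (height (world z) of plaque_center above 0.12 m).
It fails at once if the round plaque is moved by more than 20 mm (distance of round_center from where it was at the start of the episode above 0.02 m).
It fails at once if the tub is moved by more than 20 mm (distance of tub_center from where it was at the start of the episode above 0.02 m).
It also fails if it takes over 45 s, if anything falls off the work surface, if the arm or the gripper's body presses on something with over 40 N, if the wrist force passes 120 N, or if a joint passes its speed limit or range.

ROBOT

A 7-joint arm with a two-finger parallel gripper is mounted at the origin on the work surface. World frame = base frame: x ahead of the robot, y to its left, z up, the work surface at z = 0. Lengths are in m, angles in rad, forces in N, time in s.
With the tool pointing down it reaches from about 0.4 to 0.85 m from the base axis. Payload 6.9 kg.
Tool frame: the origin (TCP) lies between the finger pads; the fingertips stand 14 mm ahead of it and the grasp point (between the pads) lies 5 mm behind it; z points along the fingers, y is the direction in which the jaws open and shut (so a half turn about z gives the same grasp; the last joint's range is limited). The gripper opens to 85 mm and grips with 20 to 120 N. Pads are 22 mm wide; open, the fingers measure 114 mm over their backs; the gripper's body (76 mm by 85 mm) begins 54 mm behind the grasp point. The pads swing forward as they close: fully open they stand 13 mm farther back than shut.
Start: joints at [1.224, 0.507, -0.238, 1.5, 0.126, 1.149, -0.155], TCP at [0.273, -0.562, 0.245] pointing down, gripper open.
Joint ranges: [-3.08, 3.08], [-0.24, 2.05], [-1.43, 1.35], [0, 2.5], [-1.52, 4.66], [0.17, 1.96], [-2.89, 2.89]. Speed limits (rad/s): [2.39, 2.39, 3.14, 3.14, 3.14, 3.14, 3.14].

INTERFACE

Orientations are given as a unit quaternion [w, x, y, z].
In Python, from rig import bot gives the robot as it stands. The module is installed in compiled form; this text tells all that it offers. Calls block until the motion is done:
- bot.move_pose(position, orientation): joint-space move of the TCP to a pose.
- bot.servo_line(position, orientation=None, speed=0.15, contact_N=None): straight line of the TCP; orientation=None keeps the orientation; speed is the mean speed in m/s. With contact_N (N) it stops when the force on the tool has changed by that much, and returns True; else False.
- bot.movej(angles): joint-space move.
- bot.move_gripper(opening, force=None): opening from 0.0 (shut) to 1.0 (fully open); force is the grip in N (None keeps the last); returns when the fingers have stopped.
- bot.wait(seconds).
- bot.inverse_kinematics(position, orientation): joint angles nearest the present ones, or None.
- bot.get_state(): the state.
- bot.get_image(name): name is "scene" or "top" or "wrist"; returns a dict with "color" (480x640x3 uint8, red, green, blue), "z_map" (480x640 float32, m along the optical axis (not along the pixel's ray), 0 where there is no reading), "fx", "fy", "cx", "cy" (pixels), "R" (3x3) and "t" (3): a world point X has camera coordinates R X + t; the wrist camera has in their place "hand_eye" (4x4, takes a point from camera to tool coordinates, whose origin is the TCP and whose axes are the flange's). Camera axes: x right, y down, z forward; pixel columns grow to the right and rows downward; lengths in m; the calibration is good to about 2 mm. The wrist camera is an equidistant fisheye: a pixel r from the principal point sees the ray r / f radians off the axis. A picture is of the moment at which its call begins: read the wrist's pose just before it.
A pose or a line that the arm cannot do raises bot.IKError and nothing moves.
- bot.hand_in(): hands the job in, once; it reports no verdict.
The state is a dict: "t": time; "joints": joint angles; "joint_velocities": joint speeds; "joint_efforts": joint torques, N m; "eef_pos": TCP position; "orientation": TCP orientation; "contact_force": force on the tool from outside, world axes, zero at the start; "wrist_torque": the same for the moment, N m; "width": opening from 0.0 (shut) to 1.0 (fully open).
Only numpy, scipy, OpenCV 4.12 (cv2) and the standard library are available. Lean on these libraries where they do the work, as an engineer would, in place of code of your own. Each camera call takes 0.05 s, during which the arm holds its last target.

## Working session

There is one attempt and no reset: what is moved stays moved. The work goes in short steps, each a Python script; the robot and the scene stay as the last script left them, time stands still between calls to the robot, and variables do not carry over. Pictures are saved under pics/ and viewed, and the job is handed in when it is done.

```bash
mkdir -p pics; python3 - <<'E'
from rig import bot
import cv2,numpy as np
for n in ("scene","top"):
    im=bot.get_image(n); cv2.imwrite(f"pics/{n}0.png",im["color"][:,:,::-1])
    np.savez(f"{n}0.npz",**im)
    print(n,im["fx"],im["cx"],im["cy"],np.round(im["R"],3).tolist(),im["t"])
print(bot.get_state())
E
```

```text
scene 611.0641812813884 318.614704037091 237.2106789705708 [[0.354, 0.935, 0.003], [0.631, -0.237, -0.738], [-0.69, 0.263, -0.674]] [-0.24407516 -0.27164668  1.53997774]
top 467.1539219278685 319.38668010277524 245.2633246903386 [[0.027, -1.0, 0.012], [-0.996, -0.027, -0.082], [0.082, -0.009, -0.997]] [0.0534355  0.55117816 0.89695499]
{'t': 0.1, 'joints': array([ 1.22347971,  0.50827483, -0.23754943,  1.50101856,  0.12567581,
        1.14892244, -0.1547546 ]), 'joint_velocities': array([ 0.00119273, -0.00147517, -0.00061599, -0.00108017,  0.00026619,
       -0.00053955,  0.00117297]), 'joint_efforts': array([-5.52484635e-03, -6.21827888e+01, -2.19440617e+00, -2.50201142e+01,
        1.25949515e-02,  7.82881980e-03,  6.58768886e-05]), 'eef_pos': array([ 0.27319864, -0.56164978,  0.24450906]), 'orientation': array([-7.97763477e-04,  9.74471738e-01,  2.24508712e-01, -1.82949640e-04]), 'contact_force': array([ 0.70184032, -0.19315346, -0.29768496]), 'wrist_torque': array([-0.0411999 ,  0.00323638,  0.02189663]), 'width': 0.9991693619349088}
```

View pics/scene0.png

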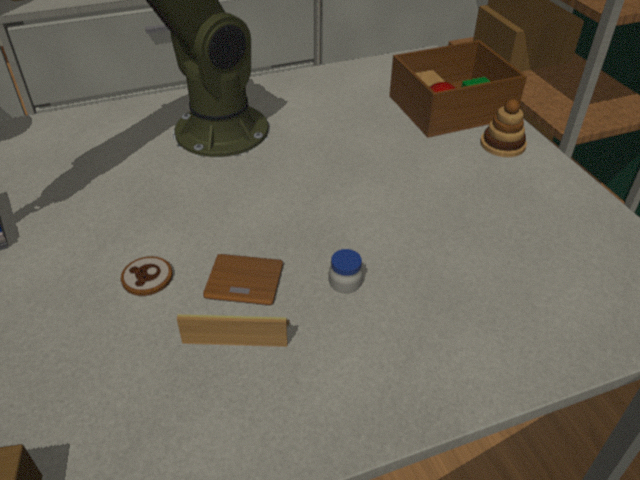

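View pics/top0.png

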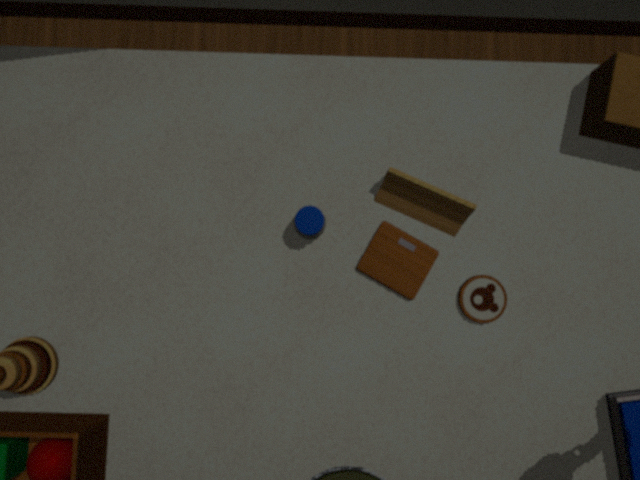

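The top view shows the plaque at about (397,260), the stand at (425,200), the round plaque at (483,299) and the tub at (310,222). Next I'll measure them.

```bash
cat > h.py <<'E'
import numpy as np,cv2
def ray_plane(im,uv,z):
    uv=np.atleast_2d(np.asarray(uv,float)); R,t=im["R"],im["t"]
    d=np.c_[(uv[:,0]-im["cx"])/im["fx"],(uv[:,1]-im["cy"])/im["fy"],np.ones(len(uv))]@R
    c=-R.T@t; return c+d*((z-c[2])/d[:,2])[:,None]
def cloud(im):
    v,u=np.mgrid[:480,:640]; Z=im["z_map"].astype(float)
    P=np.stack([(u-im["cx"])/im["fx"]*Z,(v-im["cy"])/im["fy"]*Z,Z],-1)
    return (P-im["t"])@im["R"]
def proj(im,X):
    c=np.atleast_2d(X)@im["R"].T+im["t"]; return np.c_[c[:,0]/c[:,2]*im["fx"]+im["cx"],c[:,1]/c[:,2]*im["fy"]+im["cy"]]
E
python3 - <<'E'
from h import *
im=dict(np.load("top0.npz")); P=cloud(im); hsv=cv2.cvtColor(im["color"],cv2.COLOR_RGB2HSV)
for u,v in [(397,265),(425,190),(415,210),(483,299),(310,222),(340,300),(260,260),(420,190)]:
    print((u,v),hsv[v,u],P[v,u].round(3))
# saturated regions
m=((hsv[...,1]>85)).astype(np.uint8); m[:, :280]=0; m[:,520:]=0; m[:150]=0; m[340:]=0
n,l,s,c=cv2.connectedComponentsWithStats(m)
for i in range(1,n):
    if s[i,4]<60: continue
    ct=max(cv2.findContours((l==i).astype(np.uint8),cv2.RETR_EXTERNAL,cv2.CHAIN_APPROX_NONE)[0],key=cv2.contourArea)
    b=cv2.boxPoints(cv2.minAreaRect(ct)); print(s[i],c[i].round(1),b.round(1).tolist())
    for z in (0.,.012,.066): print(z,ray_plane(im,b,z)[:,:2].round(4).tolist(), ray_plane(im,c[i],z)[0,:2].round(4))
E
```

```text
(397, 265) [ 11 158  66] [ 0.515 -0.087  0.011]
(425, 190) [ 12 134  42] [ 0.658 -0.131  0.057]
(415, 210) [ 14 151  64] [ 0.627 -0.122  0.011]
(483, 299) [26 96 40] [ 0.453 -0.259  0.012]
(310, 222) [109 214  80] [0.59  0.088 0.059]
(340, 300) [23 24 96] [ 0.443  0.024 -0.002]
(260, 260) [34 20 90] [ 0.518  0.187 -0.   ]
(420, 190) [ 17 118  39] [ 0.659 -0.122  0.055]
[ 375  167  102   69 3412] [423.4 201.5] [[373.1000061035156, 200.3000030517578], [388.3999938964844, 165.6999969482422], [476.20001220703125, 204.5], [460.79998779296875, 239.1999969482422]]
0.0 [[0.6461, -0.0387], [0.7188, -0.0689], [0.6434, -0.2492], [0.5715, -0.2179]] [ 0.6465 -0.1413]
0.012 [[0.6439, -0.0372], [0.7157, -0.0671], [0.6413, -0.2451], [0.5703, -0.2142]] [ 0.6443 -0.1385]
0.066 [[0.634, -0.0305], [0.7016, -0.0587], [0.6315, -0.2263], [0.5647, -0.1972]] [ 0.6344 -0.1259]
[294 206  30  30 692] [309.  220.4] [[288.5, 220.5], [309.0, 200.0], [329.5, 220.5], [309.0, 241.0]]
0.0 [[0.5999, 0.1319], [0.643, 0.0917], [0.6022, 0.049], [0.5594, 0.0893]] [0.6013 0.0905]
0.012 [[0.5983, 0.1312], [0.6409, 0.0915], [
[... 791 characters left out ...]
-0.3292], [0.3859, -0.2615]] [ 0.4517 -0.2552]
0.012 [[0.4518, -0.1899], [0.5199, -0.2565], [0.4543, -0.324], [0.387, -0.2572]] [ 0.452  -0.2509]
0.066 [[0.4531, -0.1743], [0.5172, -0.2371], [0.4555, -0.3006], [0.3921, -0.2377]] [ 0.4533 -0.2318]
[471 284  27  28 417] [484.9 298.4] [[468.79998779296875, 287.20001220703125], [493.5, 283.5], [497.5, 310.5], [472.79998779296875, 314.20001220703125]]
0.0 [[0.4752, -0.2341], [0.4839, -0.2839], [0.4303, -0.2918], [0.4216, -0.2422]] [ 0.4536 -0.2665]
0.012 [[0.4752, -0.2301], [0.4838, -0.2793], [0.4308, -0.2871], [0.4223, -0.2381]] [ 0.4539 -0.2621]
0.066 [[0.4751, -0.2122], [0.4832, -0.2585], [0.4333, -0.2659], [0.4253, -0.2198]] [ 0.455  -0.2423]
```

```bash
python3 - <<'E'
from h import *
im=dict(np.load("top0.npz")); c=im["color"][150:340,280:520]
cv2.imwrite("pics/z.png",cv2.resize(cv2.convertScaleAbs(c[:,:,::-1],alpha=1.8),None,fx=3.3,fy=3.1,interpolation=cv2.INTER_CUBIC))
im=dict(np.load("scene0.npz"))
c=im["color"][230:370,100:380]
cv2.imwrite("pics/z2.png",cv2.resize(c[:,:,::-1],None,fx=2.8,fy=2.8,interpolation=cv2.INTER_CUBIC))
E
```

```text
(no output)
```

View pics/z.png

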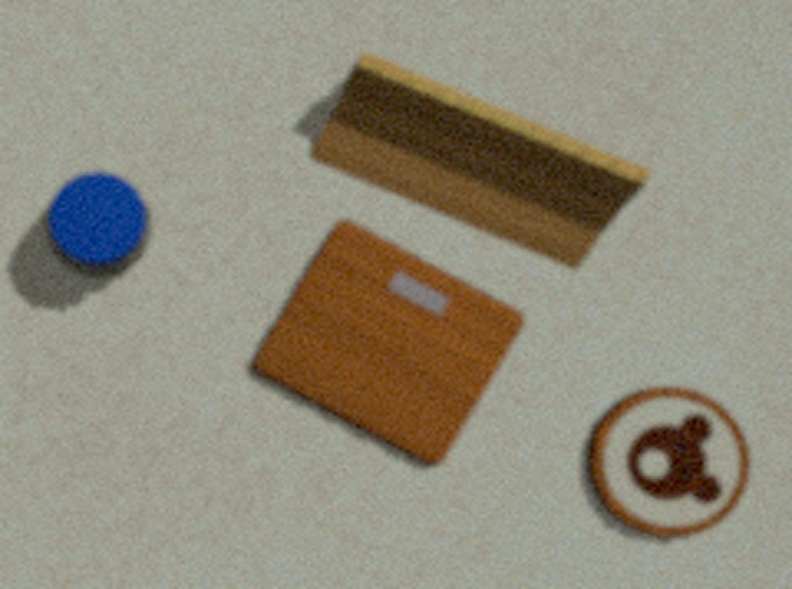

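View pics/z2.png

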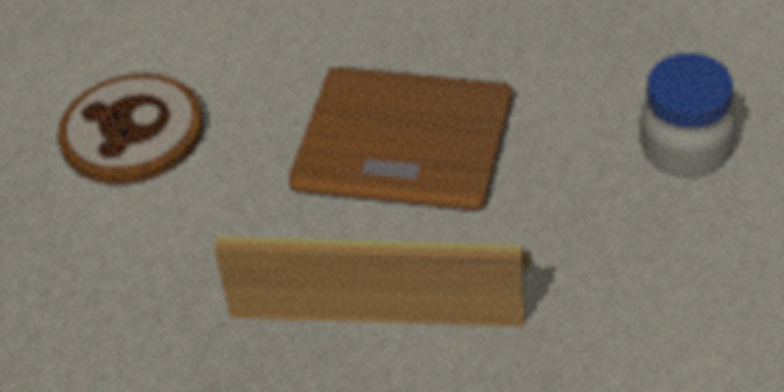

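```bash
cat >> h.py <<'E'
from scipy.spatial.transform import Rotation as Rot
E
python3 - <<'E'
from h import *
im=dict(np.load("top0.npz"))
c1=ray_plane(im,[[374.3,200.4],[454.6,236]],0)[:,:2]
top=ray_plane(im,[[389.7,168.7],[476.4,206.3]],.066)[:,:2]
print(c1,np.linalg.norm(c1[0]-c1[1]),top,np.linalg.norm(top[0]-top[1]))
s=dict(np.load("scene0.npz"))
# scene: back top corners (217,238),(523,248); back bottom (230,317),(524,324) in zoom 2.8
b=np.array([[217,238],[523,247],[230,318],[524,324]])/2.8+[100,230]
print(ray_plane(s,b[:2],.066),ray_plane(s,b[2:],0))
o=c1.mean(0); y=(c1[0]-c1[1])+(top[0]-top[1]); y/=np.linalg.norm(y); x=np.array([y[1],-y[0]])
print("stand",o,np.degrees(np.arctan2(x[1],x[0])))
f=lambda p:np.c_[(p-o)@x,(p-o)@y].round(4)
print(f(c1),f(top)); print(f(ray_plane(s,b[:2],.066)[:,:2]),f(ray_plane(s,b[2:],0)[:,:2]))
pl=np.array([[0.5061, -0.0028], [0.6061, -0.0571], [0.5436, -0.1723], [0.4447, -0.1171]]); print("plaque",f(pl),f(pl.mean(0)[None]))
print("round,tub",f(np.array([[.4535,-.259],[.590,.0895]])))
P=cloud(im); Q=P[150:340,280:520].reshape(-1,3); q=f(Q[:,:2]); m=(abs(q[:,1])<.08)
for a in np.arange(-10,75,5)/1000:
    k=m&(abs(q[:,0]-a)<.0025); print(a,np.median(Q[k,2]).round(4) if k.any() else None, end=';')
E
```

```text
[[ 0.64599837 -0.04114896]
 [ 0.57773281 -0.20522967]] 0.17771512425442354 [[ 0.69574253 -0.0611424 ]
 [ 0.62814654 -0.22664742]] 0.17877676081577798
[[ 0.6259295  -0.22415993  0.066     ]
 [ 0.69558501 -0.05817102  0.066     ]] [[ 0.63258677 -0.22762312  0.        ]
 [ 0.69997503 -0.06123923  0.        ]]
stand [ 0.61186559 -0.12318932] -22.40239369386865
[[ 0.0003  0.0889]
 [-0.0003 -0.0889]] [[ 0.0539  0.0893]
 [ 0.0545 -0.0894]]
[[ 0.0515 -0.088 ]
 [ 0.0526  0.092 ]] [[ 0.059  -0.0887]
 [ 0.0579  0.0909]]
plaque [[-0.1437  0.071 ]
 [-0.0305  0.0589]
 [-0.0444 -0.0714]
 [-0.1569 -0.0581]] [[-0.0939  0.0001]]
round,tub [[-0.0947 -0.1859]
 [-0.1013  0.1883]]
-0.01 -0.0004;-0.005 -0.0006;0.0 0.0014;0.005 0.0054;0.01 0.0096;0.015 0.0137;0.02 0.0176;0.025 0.0234;0.03 0.0305;0.035 0.0384;0.04 0.0479;0.045 0.0581;0.05 0.0643;0.055 0.0646;0.06 0.0636;0.065 None;0.07 None;
```

```bash
cat >> h.py <<'E'
O=np.array([0.61187,-0.12319,0]); YAW=np.radians(-22.4); RS=Rot.from_euler('z',YAW).as_matrix()
def W(p): return O+RS@np.asarray(p,float)
def S(p): return RS.T@(np.asarray(p,float)-O)
def quat(tilt,sgn=1):
    # tool z down, leaning fingers toward stand +x by tilt deg; tool y along sgn*stand y
    t=np.radians(tilt); z=np.array([np.sin(t),0,-np.cos(t)]); y=np.array([0,sgn,0.]); x=np.cross(y,z)
    q=Rot.from_matrix(RS@np.c_[x,y,z]).as_quat(); return q[[3,0,1,2]]
E
python3 - <<'E'
from h import *
from rig import bot
for sgn in (1,-1):
  for tilt in (-25,-15,0,15,25):
    r=[]
    for p in [(-.2,0,.15),(-.19,0,.015),(-.03,0,.015),(.12,0,.2),(.11,0,.09),(-.03,0,.1)]:
        j=bot.inverse_kinematics(W(p),quat(tilt,sgn)); r.append(None if j is None else round(float(abs(j-bot.get_state()['joints']).max()),2))
    print(sgn,tilt,r)
E
```

```text
1 -25 [0.99, 0.92, 1.06, None, 1.25, 1.07]
1 -15 [0.96, 0.82, 0.99, 1.22, 1.18, 1.02]
1 0 [0.84, 0.74, 0.82, 1.12, 1.06, 0.89]
1 15 [0.82, 1.9, 1.02, 0.97, 0.91, 0.76]
1 25 [1.24, None, 1.9, 0.82, 0.88, 1.24]
-1 -25 [1.71, 1.69, 1.63, None, 1.6, 1.64]
-1 -15 [1.76, 1.74, 1.66, 1.62, 1.62, 1.67]
-1 0 [1.91, 1.84, 1.71, 1.66, 1.65, 1.73]
-1 15 [2.28, 2.27, 2.26, 1.72, 1.69, 1.78]
-1 25 [2.14, None, 2.25, 1.75, 1.61, 1.64]
```

```bash
python3 - <<'E'
from h import *
from rig import bot
q=quat(10)
bot.move_gripper(0.7)
bot.move_pose(W((-.205,0,.17)),q)
bot.servo_line(W((-.205,0,.05)),q,speed=.15)
r=bot.servo_line(W((-.205,0,-.005)),q,speed=.03,contact_N=3)
s=bot.get_state(); print(r,S(s['eef_pos']),s['contact_force'],s['width'],s['t'])
p=S(s['eef_pos']); bot.servo_line(W((-.205,0,p[2]+.004)),q,speed=.05)
print(S(bot.get_state()['eef_pos']))
for n in ("scene","top"):
    im=bot.get_image(n); c=im["color"]
    c=c[200:380,60:400] if n=="scene" else c[140:360,260:540]
    cv2.imwrite(f"pics/{n}1.png",cv2.resize(cv2.convertScaleAbs(c[:,:,::-1],alpha=1.5),None,fx=2,fy=2))
E
```

```text
True [-2.04971418e-01 -2.29761852e-05  9.93525331e-03] [-1.04732437 -0.65010646  9.03893559] 0.696835526746754 4.6333
[-2.04924478e-01  5.12782813e-05  1.39123284e-02]
```

View pics/scene1.png

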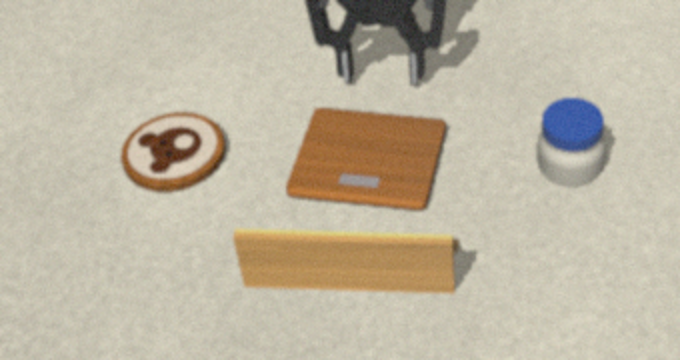

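View pics/top1.png

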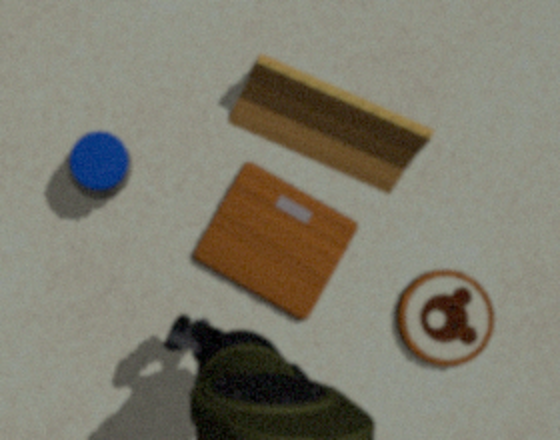

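The fingertips touch the table at TCP z = 9.9 mm, and both fingers sit behind the near edge. Now the push.

```bash
cat > snap.py <<'E'
from h import *
def snap(bot,tag):
    for n in ("scene","top"):
        im=bot.get_image(n); np.savez(f"{n}_{tag}.npz",**im); c=im["color"]
        c=c[200:380,60:400] if n=="scene" else c[140:360,260:540]
        cv2.imwrite(f"pics/{n}_{tag}.png",cv2.resize(cv2.convertScaleAbs(c[:,:,::-1],alpha=1.5),None,fx=2,fy=2,interpolation=cv2.INTER_CUBIC))
E
python3 - <<'E'
from snap import *
from rig import bot
q=quat(10)
for x in (-.13,-.1,-.08):
    r=bot.servo_line(W((x,0,.0135)),q,speed=.05,contact_N=25)
    s=bot.get_state(); print(r,S(s['eef_pos']).round(4),(RS.T@s['contact_force']).round(2),s['t'])
snap(bot,"2")
E
```

```text
False [-0.1301  0.      0.0135] [ 0.31 -0.16  0.57] 6.6333
False [-0.1    -0.      0.0135] [-0.24 -0.14  0.1 ] 7.3833
False [-0.0795  0.      0.0135] [0.16 0.79 1.08] 7.9333
```

View pics/scene_2.png

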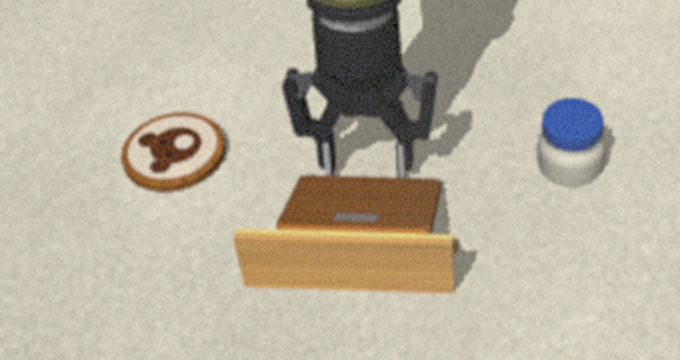

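View pics/top_2.png

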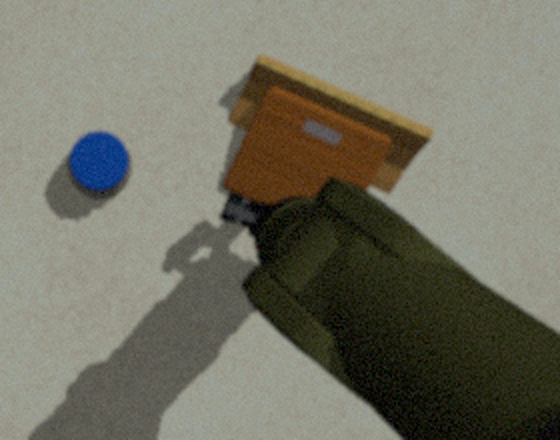

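The plaque has squared up with the stand and is climbing the slope. I'll keep pushing.

```bash
python3 - <<'E'
from snap import *
from rig import bot
q=quat(10)
for x in (-.055,-.04,-.03,-.022):
    r=bot.servo_line(W((x,0,.0135)),q,speed=.04,contact_N=25)
    s=bot.get_state(); print(r,S(s['eef_pos']).round(4),(RS.T@s['contact_force']).round(2),s['t'])
    if r: break
snap(bot,"3")
E
```

```text
False [-0.0548  0.      0.0135] [ 1.04 -0.18 -0.47] 8.8083
False [-0.0398 -0.      0.0134] [-0.06 -1.06  0.13] 9.3333
False [-0.0296 -0.      0.0135] [-0.56  0.63 -0.48] 9.7333
False [-0.0219 -0.0001  0.0135] [-1.91 -0.3   2.03] 10.0833
```

View pics/scene_3.png

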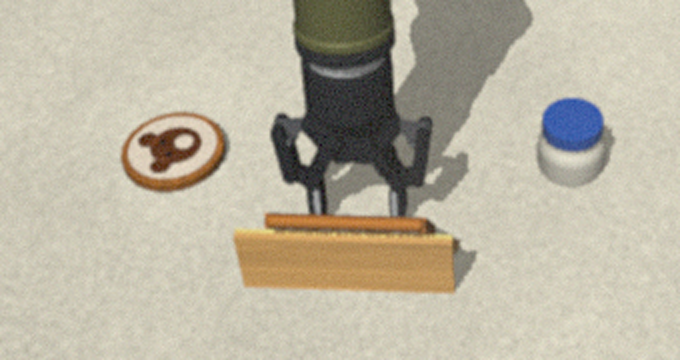

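View pics/top_3.png

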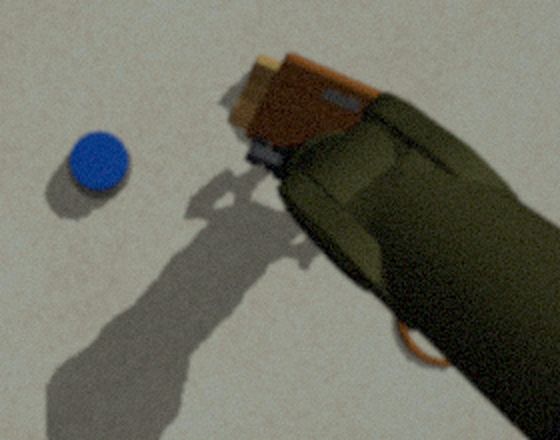

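```bash
python3 - <<'E'
from snap import *
from rig import bot
q=quat(10)
for x in (-.016,-.011):
    r=bot.servo_line(W((x,0,.0135)),q,speed=.03,contact_N=10)
    s=bot.get_state(); print(r,S(s['eef_pos']).round(4),(RS.T@s['contact_force']).round(2),s['t'])
    if r: break
bot.wait(.3)
bot.servo_line(W((-.04,0,.0135)),q,speed=.06)
snap(bot,"4")
E
```

```text
True [-0.0222 -0.0002  0.0126] [-2.91  0.76  3.42] 10.3917
```

View pics/scene_4.png

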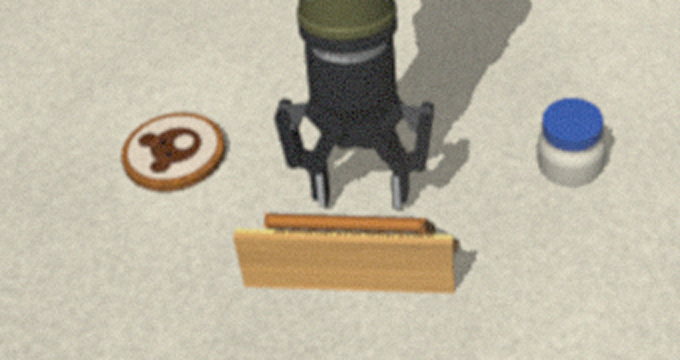

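View pics/top_4.png

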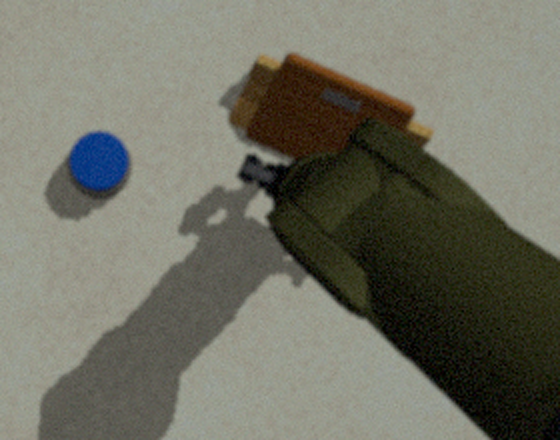

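The plaque leans on the stand by itself. I'll measure where its upper edge is before pulling.

```bash
python3 - <<'E'
from snap import *
im=dict(np.load("top_4.npz")); P=cloud(im); Q=P.reshape(-1,3); q=(Q-O)@RS
hsv=cv2.cvtColor(im["color"],cv2.COLOR_RGB2HSV).reshape(-1,3)
for y0 in (.06,.04,.02,-.02,-.05):
    m=(abs(q[:,1]-y0)<.008)&(abs(q[:,0]-.03)<.12)&(hsv[:,1]>90)&(q[:,2]<.13)&(hsv[:,0]<15)
    a=q[m]; o=np.argsort(a[:,0]); a=a[o]
    print(y0,[(int(x[0]*1e3),int(x[2]*1e3)) for x in a[::max(1,len(a)//18)]])
m=(hsv[:,0]<15)&(hsv[:,1]>90)&(q[:,2]>.075)&(q[:,2]<.12)&(abs(q[:,0])<.12)&(abs(q[:,1])<.12)
print(q[m].min(0),q[m].max(0),m.sum())
E
```

```text
0.06 [(-9, 7), (-4, 20), (-1, 18), (2, 22), (5, 29), (10, 36), (13, 39), (17, 42), (21, 46), (25, 51), (28, 57), (34, 62), (38, 70), (41, 80), (45, 80), (47, 82), (51, 87), (56, 91), (60, 94)]
0.04 [(-68, 127), (-6, 13), (-2, 18), (0, 22), (5, 29), (11, 37), (15, 40), (18, 44), (21, 48), (25, 53), (29, 61), (33, 61), (36, 69), (40, 76), (44, 81), (47, 86), (50, 85), (54, 90), (58, 95)]
0.02 [(-9, 11), (-5, 12), (-2, 15), (1, 20), (3, 24), (7, 30), (12, 37), (14, 38), (17, 43), (21, 45), (25, 51), (29, 59), (31, 65), (35, 66), (39, 73), (48, 85), (51, 86), (54, 92), (59, 93), (62, 90)]
-0.02 [(8, 31), (13, 40), (16, 44), (22, 45), (25, 58), (30, 61), (34, 65), (35, 66), (40, 75), (42, 76), (45, 81), (47, 84), (49, 87), (50, 84), (52, 93), (53, 91), (56, 94), (59, 93), (61, 92)]
-0.05 [(41, 76), (42, 76), (44, 77), (45, 80), (45, 84), (46, 85), (48, 84), (49, 87), (49, 88), (50, 90), (51, 91), (52, 91), (53, 92), (55, 93), (55, 92), (57, 92), (58, 92), (59, 90), (61, 92)]
[-0.06494982 -0.05930341  0.07500877] [0.06396437 0.06891932 0.11887401] 497
```

```bash
python3 - <<'E'
from snap import *
from rig import bot
q=quat(10); q2=quat(-8)
bot.servo_line(W((-.08,0,.12)),q,speed=.2)
bot.move_pose(W((-.08,0.004,.22)),quat(0))
bot.servo_line(W((.125,0.004,.22)),q2,speed=.2)
bot.servo_line(W((.125,0.004,.084)),q2,speed=.12,contact_N=6)
s=bot.get_state(); print(S(s['eef_pos']).round(4),(RS.T@s['contact_force']).round(2),s['t'])
r=bot.servo_line(W((.085,.004,.084)),q2,speed=.05,contact_N=8)
s=bot.get_state(); print(r,S(s['eef_pos']).round(4),(RS.T@s['contact_force']).round(2),s['t'])
snap(bot,"5")
E
```

```text
[0.1254 0.0043 0.0851] [-0.18 -0.26  0.15] 14.9083
False [0.0853 0.0039 0.084 ] [-0.42 -0.65  0.6 ] 15.8583
```

View pics/scene_5.png

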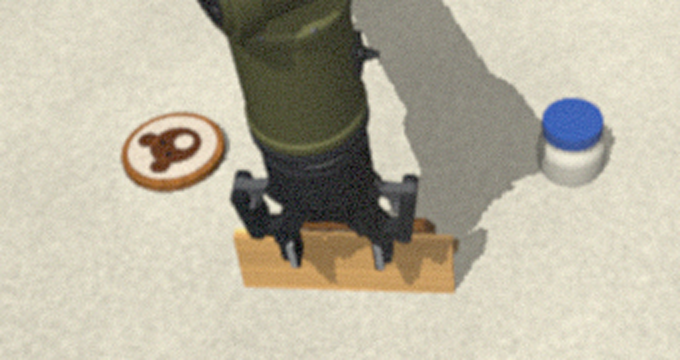

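View pics/top_5.png

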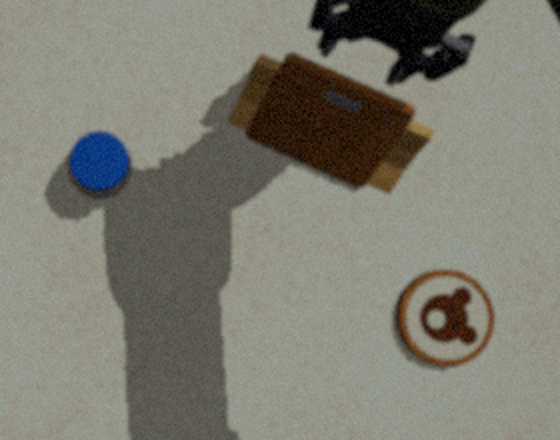

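The fingers are behind the upper edge, clear of the stand's top. Now the pull.

```bash
python3 - <<'E'
from snap import *
from rig import bot
q2=quat(-8)
for p in [(.07,.084),(.055,.088),(.04,.093)]:
    r=bot.servo_line(W((p[0],.004,p[1])),q2,speed=.06,contact_N=12)
    s=bot.get_state(); print(r,S(s['eef_pos']).round(4),(RS.T@s['contact_force']).round(2),s['t'])
    if r: break
snap(bot,"6")
E
```

```text
False [0.0702 0.0039 0.0842] [ 0.12 -0.35  0.32] 16.3583
False [0.0551 0.0039 0.0883] [ 0.55  0.38 -0.31] 16.7667
False [0.04   0.004  0.0932] [ 0.38 -0.15 -0.34] 17.1833
```

View pics/scene_6.png

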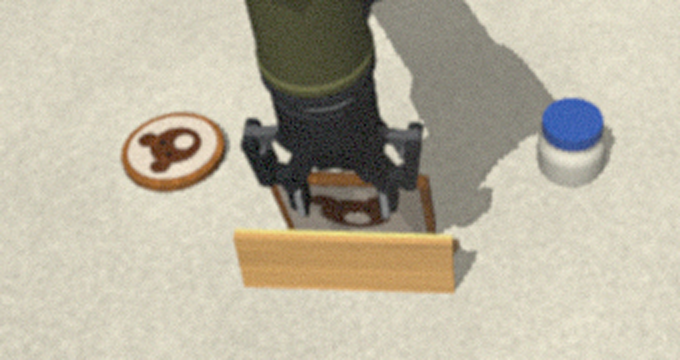

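View pics/top_6.png

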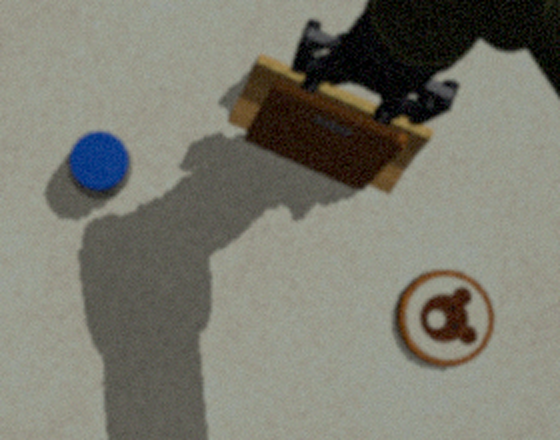

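It's tipping cleanly and the picture is visible behind. I'll continue past vertical.

```bash
python3 - <<'E'
from snap import *
from rig import bot
q2=quat(-8)
for p in [(.02,.097),(.005,.098),(-.01,.097),(-.025,.094)]:
    r=bot.servo_line(W((p[0],.004,p[1])),q2,speed=.06,contact_N=12)
    s=bot.get_state(); print(r,S(s['eef_pos']).round(4),(RS.T@s['contact_force']).round(2),s['t'])
    if r: break
snap(bot,"7")
E
```

```text
False [0.0201 0.0039 0.0972] [ 0.2   0.51 -0.38] 17.775
False [0.0051 0.0039 0.0981] [ 0.31  0.97 -0.16] 18.175
False [-0.0099  0.0039  0.0971] [0.69 0.23 1.03] 18.575
False [-0.0249  0.0039  0.0941] [ 0.68 -0.09  0.24] 18.9833
```

View pics/scene_7.png

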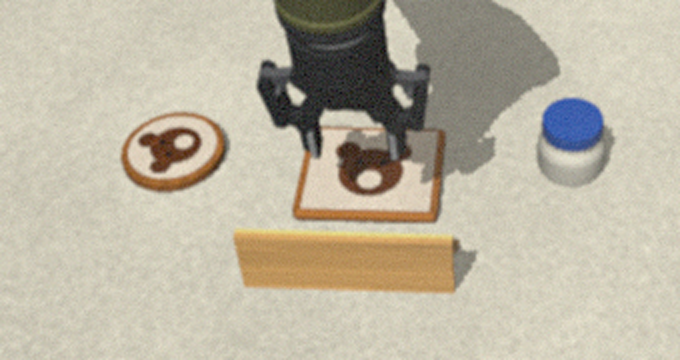

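View pics/top_7.png

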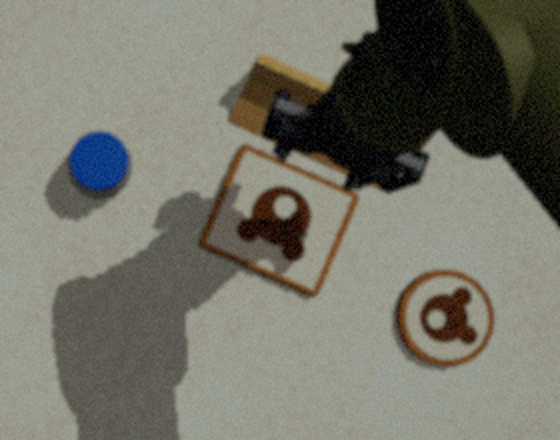

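The plaque lies picture side up in front of the stand. I'll lift away and check it.

```bash
python3 - <<'E'
from snap import *
from rig import bot
bot.servo_line(W((.0,.004,.24)),quat(-8),speed=.15); bot.wait(.5)
snap(bot,"8"); im=dict(np.load("top_8.npz")); q=(cloud(im)-O)@RS
hsv=cv2.cvtColor(im["color"],cv2.COLOR_RGB2HSV)
c=ray_plane(im,[[260+280/2,140+220/2]],.012)[0]; print("centre approx",S(c))
m=(abs(q[...,0]-S(c)[0])<.045)&(abs(q[...,1]-S(c)[1])<.045)&(q[...,2]<.05); a=q[m]
k=np.linalg.lstsq(np.c_[a[:,:2],np.ones(len(a))],a[:,2],rcond=None)[0]
print("tilt deg",np.degrees(np.arctan(np.hypot(*k[:2]))),"top z",np.median(a[:,2]),len(a))
s0=np.load("scene0.npz")["color"].astype(int); s1=np.load("scene_8.npz")["color"].astype(int)
for nm,sl in (("round",np.s_[250:300,115:180]),("tub",np.s_[245:297,325:370])):
    print(nm,"mean diff",abs(s0-s1)[sl].mean())
print(bot.get_state()['t'])
E
```

```text
centre approx [-0.07317641  0.00294244  0.012     ]
tilt deg 0.1282084694665562 top z 0.012016340343317883 2020
round mean diff 7.436615384615385
tub mean diff 6.683475783475783
20.8167
```

View pics/scene_8.png

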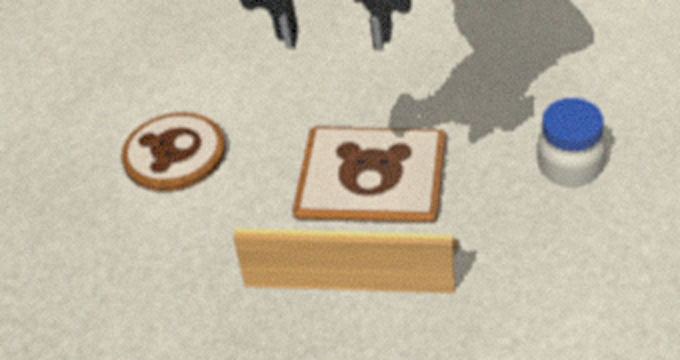

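```bash
python3 -c "
from rig import bot
print(bot.hand_in())"
```

```text
the job is handed in; nothing more can be done
None
```

The plaque is turned over: it lies flat, picture side up, in front of the stand, and I handed the job in. I pushed it up the slope with both fingers until it leaned on the stand by itself at about 52°. Then I hooked the fingers behind its upper edge and pulled it over towards the robot.

**Plaque:** in the last pictures its centre is about 73 mm before the toe and 3 mm off the stand's middle line. Its top face is at 12 mm and it is tilted 0.1°.

**Bystanders:** the round plaque and the tub look unmoved in the scene picture. I compared their image patches before and after, but did not measure their positions again.

**Gripper and time:** the gripper was clear of everything at hand-in, at about 21 s on the robot's clock.

**Force stop:** the last few millimetres of the push stopped early on the 10 N contact limit, with the plaque's near edge about 9 mm short of the toe. It still leaned stably, so I went on from there. No other check failed or disagreed.

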